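# Pin back the belt tensioner of a pigment mulling machine

### The arm

A 7-joint arm with a two-finger parallel gripper is mounted at the origin on the work surface. World frame = base frame: x ahead of the robot, y to its left, z up, the work surface at z = 0. Lengths are in m, angles in rad, forces in N, time in s.
With the tool pointing down it reaches from about 0.425 to 0.875 m from the base axis. Payload 4.7 kg.
Tool frame: the origin (TCP) lies on the centre line of the jaws, within the pads' length; the fingertips stand 19 mm ahead of it and the grasp point (between the pads) is the TCP (ctrl.nose_length is the distance from the TCP to the fingertips, in m); z points along the fingers, x is the direction in which the jaws open and shut, and the axes are right-handed (so a half turn about z gives the same grasp; the last joint's range is limited). The gripper opens to 87 mm and grips with 3 to 60 N. Pads are 19 mm wide; open, the fingers measure 117 mm over their backs; the gripper's body (75 mm by 190 mm) begins 51 mm behind the grasp point.
Start: joints at [-1.236, 0.321, -0.07, 1.45, 0.023, 1.371, -0.057], TCP at [0.205, 0.617, 0.242] pointing down, gripper open.
Joint ranges: [-2.86, 2.86], [-0.3, 2.09], [-1.38, 1.24], [0.06, 2.45], [-1.56, 4.7], [0.09, 2.05], [-2.69, 2.69]. Speed limits (rad/s): [2.57, 2.57, 3.14, 3.14, 3.14, 3.14, 3.14].

### API

Orientations are given as a rotation vector (axis times angle).
In Python, from bench import ctrl gives the robot as it stands. The module is installed in compiled form; this text tells all that it offers.
- The arm moves only by the shell command python3 -m crank 'ROWS' [OPENING] [FORCE]. ROWS is a JSON object of lists of equal length, an entry for each row: "dp": the shift along the tool's x, y, z in cm, a list of three; "delta_rot": the turn, a rotation vector about the tool's x, y, z in rad, a list of three. In form: {"dp": [[x, y, z], ...], "delta_rot": [[rx, ry, rz], ...]}. A call has exactly 8 rows; each row shifts and turns the commanded pose from where the row before left it, along the tool's axes as they then stand; what a row does not reach is not made up. A row lasts 1/10 s, in which the tool goes at most 50 mm and 8.59 degrees, less where a joint would pass 70% of its speed; a pose out of reach is approached as far as the arm can. A call with a gripper value outside its range is refused whole. OPENING is the finger opening in cm, from 0 to 8.7, set as the call begins (- or left out, the last holds). The fingers move at their own pace and stop on an object; FORCE is the grip in N (left out, the last holds). Time passes only in rows, so rows that do not move let the fingers close, or fill a call up. It gives the time, the measured TCP pose, the force and the opening at its end, in the units of the state.
- ctrl.get_state(): the state, without advancing time (a new reading comes with each control period).
- ctrl.get_image(name): name is "side" or "top" or "wrist"; returns the picture (420x560x3 uint8, blue, green, red); there is no depth.
- ctrl.camera_info(name): a dict with "camera_matrix" (3x3 intrinsics, pixels), "D" ([k1, k2, p1, p2, k3] as OpenCV has them; the pictures are not rectified), "xyz" and "orientation" of the camera in the world. Camera axes: x right, y down, z forward; pixel columns grow to the right and rows downward; lengths in m; the calibration is good to about 2 mm. A picture is of the moment at which its call begins: read the wrist's pose just before it. camera_info takes no time and is no camera call; for the wrist camera it gives the pose at the moment of the call.
- ctrl.close_job(): hands the job in, once; it reports no verdict.
The state is a dict: "time": time; "joint_positions": joint angles; "qd": joint speeds; "joint_torque": joint torques, N m; "position": TCP position; "tool_rot": TCP orientation; "ft_force": force on the tool from outside, world axes, zero at the start; "torque": the same for the moment, N m; "grip_width": opening from 0.0 (shut) to 1.0 (fully open).
Only numpy, scipy, OpenCV 4.12 (cv2) and the standard library are available. Lean on these libraries where they do the work, as an engineer would, in place of code of your own. Each camera call takes 0.05 s, during which the arm holds its last target.

### The job

A new drive belt is to go on this pigment mulling machine, so its sprung tension wheel must be locked back: take the locking pin from the wooden stand, put it through the hole in the wheel's ear, and with it turn the wheel clockwise against the spring, feeling along the plate underneath until the pin finds the locking hole. Push the pin gently home until its collar is down on the ear, then let go so that the pin keeps the wheel locked. Do not force the pin, do not let the wheel fly back, and leave the other things on the desk where they are.

Things in the scene. Friction and masses are not known exactly. Their poses are not given: they have to be found in the camera images.
- pin: Steel locking pin, 64 mm long, 50 to 100 g, oiled shaft, upright in the wooden stand with its collar on the stand's top. Origin at its nose tip, z up to the head. Heights above the tip: tapered nose 0-5 mm (4.4 to 10 mm diameter), shaft 10 mm diameter to 26 mm, round collar 22 mm diameter 26-30 mm, round grip 18 mm diameter 30-64 mm. Round: grip it at any yaw, but firmly.
- pin_collar (a point): Centre of the underside of the pin's collar, on its axis, 26 mm above the nose tip. Pin seated in the locking hole: collar on the ear, nose tip 72 mm above the desk. Pin through the ear but not over the locking hole: nose on the lock plate, collar 14 mm above the ear.
- pin_stand: Fixed light-wood block, 124 mm (its x) by 64 mm (its y), 40 mm high. The pin stands in its 12 mm hole at x = -30 mm, y = 0; three fixed dark punches, up to 61 mm above its top, stand in its +x half, at least 56 mm from the pin's axis. Origin at the centre of its underside.
- muller_machine: Mulling machine, fixed: grey housing 230 mm (its x) by 260 mm (its y), aluminium deck at 70 mm height carrying a 90 mm spindle pulley and a 40 mm motor pulley (tops 122 to 139 mm above the desk) on the +x side and the tension wheel on the -x side, nearer the robot. Glass plate, guard and belt are off. Origin at the centre of its underside, z up.
- wheel_pivot (a point): On the tension wheel's vertical turning axis, at the height of the wheel's upper face, 98 mm above the desk. Spring and hex bolt stand here, up to 121 mm above the desk. The wheel is a steel disc of 76 mm diameter with a square ear (34 mm, with the pin hole) and, about 115 degrees counter-clockwise from the ear seen from above, a black idler pulley, 36 mm diameter, top 127 mm above the desk.
- wheel_hole (a point): Centre of the upper mouth of the pin hole in the wheel's ear, 52 mm from the pivot axis; moves with the wheel. Hole vertical, right through, 12 mm diameter; ear 10 mm thick, from 88 to 98 mm above the desk. Under the ear, with a 2 mm gap, lies a flat dark steel lock plate, 16 mm thick, top 86 mm above the desk, with one vertical locking hole, 12 mm diameter, also 52 mm from the pivot axis.
- tension_wheel (a joint): Turn of the wheel in rad: 0 at rest on its stop, growing clockwise seen from above, 0.92 at the end stop. A spring drives it back to 0; at the ear's hole it pulls with 2.5 N at 0, 8 N at 0.6 rad. The lock plate is set differently each time: the ear's hole comes over the locking hole at a turn somewhere from 0.46 to 0.74 rad, which is not measured; feel for it with the pin's nose.
- jar: Bystander: closed jar, 64 mm diameter, 85 mm tall. Origin at the centre of its underside.
- glass_muller: Bystander: hand muller of clear glass, 64 mm diameter at the foot, 94 mm tall. Origin at the centre of its underside.
- brush: Bystander: flat brush with a wooden handle, 190 mm long, lying along its own x. Origin under its middle.
- knife: Bystander: broad-bladed palette knife, 240 mm long, lying along its own x. Origin under its middle.
Things that resemble listed ones, but are neither listed nor needed, are in the scene too. Of the things like the pin, leave any that is orange or yellow; of the rest the smaller one is meant.

How it is judged:
On the way, in this order (a step that is already met when the one before it is completed fails the run):
1. the pin's nose is in the hole of the wheel's ear (z of pin in the frame of wheel_hole below -0.004 m and horizontal distance between pin and wheel_hole below 0.004 m), for 0.1 s.
2. with the pin in the ear, the wheel is turned back against its spring by more than 0.35 rad (value of joint tension_wheel above 0.35 rad and horizontal distance between pin and wheel_hole below 0.005 m), for 0.1 s.
At the end, for the whole second after the job is handed in: The wheel is held turned back by more than 0.40 rad by the pin, which is seated in ear and lock plate: the centre of its collar's underside within 4 mm of the centre of the mouth of the ear's hole, the pin within 0.17 rad of upright, pin and wheel at rest (distance between pin_collar and wheel_hole below 0.004 m and value of joint tension_wheel above 0.4 rad and angle between pin's own z axis and vertical below 0.17 rad and linear speed of pin below 0.01 m/s and velocity of joint tension_wheel between -0.05 and 0.05 rad/s); the robot touches nothing.
It fails at once if the pin is forced: more than 50 N between the pin and the tension wheel or the lock plate (contact force between pin and muller_machine above 50 N or contact force between pin and lock_plate above 50 N).
It fails at once if the wheel flies back (faster than 3 rad/s) (velocity of joint tension_wheel below -3 rad/s).
It fails at once if the jar, the glass muller, the brush or the palette knife is moved by more than 30 mm (distance of any of jar, glass_muller, brush, knife from where it was at the start of the episode above 0.03 m).
It also fails if it takes over 61 s, if anything falls off the work surface, if the arm or the gripper's body presses on something with over 40 N, if the wrist force passes 120 N, or if a joint passes its speed limit or range.

## Working session

There is one attempt and no reset: what is moved stays moved. The work goes in short steps, Python scripts to look and compute and a shell command to move; the robot and the scene stay as the last step left them, time stands still between calls to the robot, and variables do not carry over. Pictures are saved under pics/ and viewed, and the job is handed in when it is done.

```bash
mkdir -p pics; ls; python3 - <<'E'
from bench import ctrl
import cv2
print(ctrl.get_state()); print(ctrl.nose_length)
for n in ("side","top","wrist"):
    print(n,ctrl.camera_info(n))
    cv2.imwrite(f"pics/{n}0.png",ctrl.get_image(n))
E
```

```text
pics
{'time': 0.0, 'joint_positions': array([-1.23592154,  0.32185384, -0.07009215,  1.45165575,  0.02258245,
        1.37079831, -0.05690547]), 'qd': array([-1.24418746e-04,  1.39345571e-03,  2.27469205e-04,  5.21498180e-04,
        5.68757956e-04, -9.02363921e-05,  1.25962033e-03]), 'joint_torque': array([-2.98444538e-04, -4.91285133e+01, -4.04126253e-01, -3.12529850e+01,
       -6.40522619e-02,  4.37783904e-02,  1.68005549e-04]), 'position': array([0.20482068, 0.61634767, 0.24045117]), 'tool_rot': array([ 2.54670406e+00,  1.83750367e+00, -2.38200780e-03]), 'ft_force': array([-0.15871188,  0.36651133,  0.01109102]), 'torque': array([-0.01321859, -0.03509589,  0.02378449]), 'grip_width': 0.9993536520147659}
0.019
side {'camera_matrix': array([[512.63763816,   0.        , 287.94350883],
       [  0.        , 512.63763816, 203.07776297],
       [  0.        ,   0.        ,   1.        ]]), 'D': array([-0.0125307,  0.       ,  0.       ,  0.       ,  0.       ]), 'xyz': array([ 0.1473582 , -0.95357624,  0.90653615]), 'orientation': array([-2.25877117,  0.36042617, -0.19114624])}
top {'camera_matrix': array([[418.03171822,   0.        , 274.42418795],
       [  0.        , 418.03171822, 208.64250214],
       [  0.        ,   0.        ,   1.        ]]), 'D': array([-0.05697556,  0.        ,  0.        ,  0.        ,  0.        ]), 'xyz': array([ 0.41962972, -0.04611265,  1.20953417]), 'orientation': array([-2.19929919,  2.17908409, -0.06781396])}
wrist {'camera_matrix': array([[321.00987856,   0.        , 279.59479407],
       [  0.        , 321.00987856, 208.04379452],
       [  0.        ,   0.        ,   1.        ]]), 'D': array([0.02608042, 0.        , 0.        , 0.        , 0.        ]), 'xyz': array([0.12797209, 0.6419534 , 0.38344166]), 'orientation': array([2.34286097, 1.69115333, 0.248798  ])}
```

View pics/side0.png

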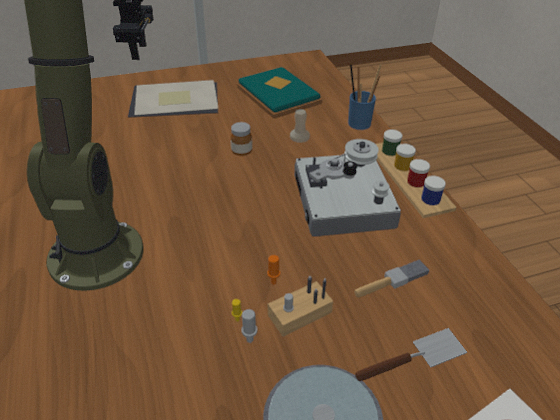

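View pics/top0.png

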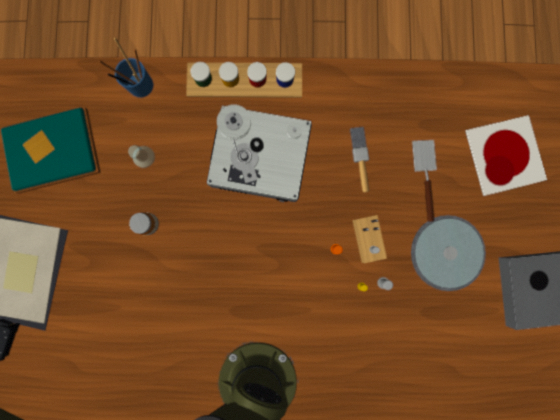

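View pics/wrist0.png

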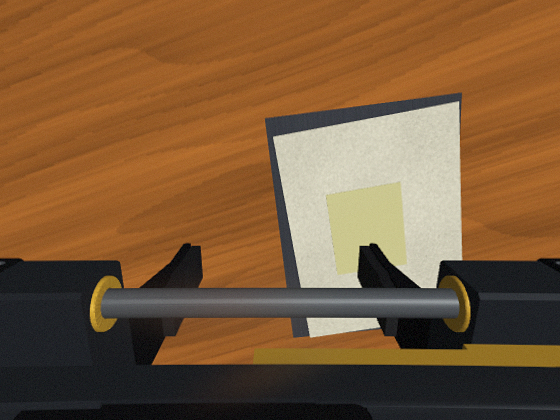

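The side view shows the meant pin in the stand at about (289,300), with the larger look-alike at (249,322) and the orange and yellow ones nearby. In the top view the pin is at (375,250), the machine is centred near (260,153), and its wheel's ear is near (240,180).

```bash
cat > h.py <<'E'
import numpy as np, cv2
from scipy.spatial.transform import Rotation as R
from bench import ctrl
def ray(ci,uv):
    n=cv2.undistortPoints(np.array([[uv]],float),ci["camera_matrix"],ci["D"])[0,0]
    return R.from_rotvec(ci["orientation"]).apply([n[0],n[1],1.])
def px2w(ci,uv,z):
    d=ray(ci,uv); c=np.array(ci["xyz"]); return c+d*(z-c[2])/d[2]
def w2px(ci,p):
    r=R.from_rotvec(ci["orientation"]).inv(); c=np.array(ci["xyz"])
    return cv2.projectPoints(r.apply(np.atleast_2d(p)-c).reshape(-1,1,3),np.zeros(3),np.zeros(3),ci["camera_matrix"],ci["D"])[0].reshape(-1,2)
def tri(ci1,u1,ci2,u2):
    A=[];b=[]
    for ci,u in((ci1,u1),(ci2,u2)):
        d=ray(ci,u);d/=np.linalg.norm(d);P=np.eye(3)-np.outer(d,d);A.append(P);b.append(P@ci["xyz"])
    return np.linalg.lstsq(np.vstack(A),np.hstack(b),rcond=None)[0]
E
python3 - <<'E'
from h import *
t=cv2.imread("pics/top0.png");s=cv2.imread("pics/side0.png")
def crop(im,x,y,w,h,k,n): cv2.imwrite(n,cv2.resize(im[y:y+h,x:x+w],None,fx=k,fy=k,interpolation=cv2.INTER_CUBIC))
crop(t,200,95,130,110,6,"pics/tm.png");crop(t,320,200,100,100,6,"pics/ts.png")
crop(s,220,240,130,110,6,"pics/ss.png");crop(s,285,130,130,110,6,"pics/sm.png")
ci=ctrl.camera_info("top")
for n,uv,z in(("pin",(375,250),.078),("mach",(260,153),.07),("ear",(240,180),.098)): print(n,px2w(ci,uv,z))
E
```

```text
pin [ 0.38102976 -0.31808846  0.078     ]
mach [ 0.64448883 -0.00374803  0.07      ]
ear [0.56536656 0.04791022 0.098     ]
```

View pics/tm.png

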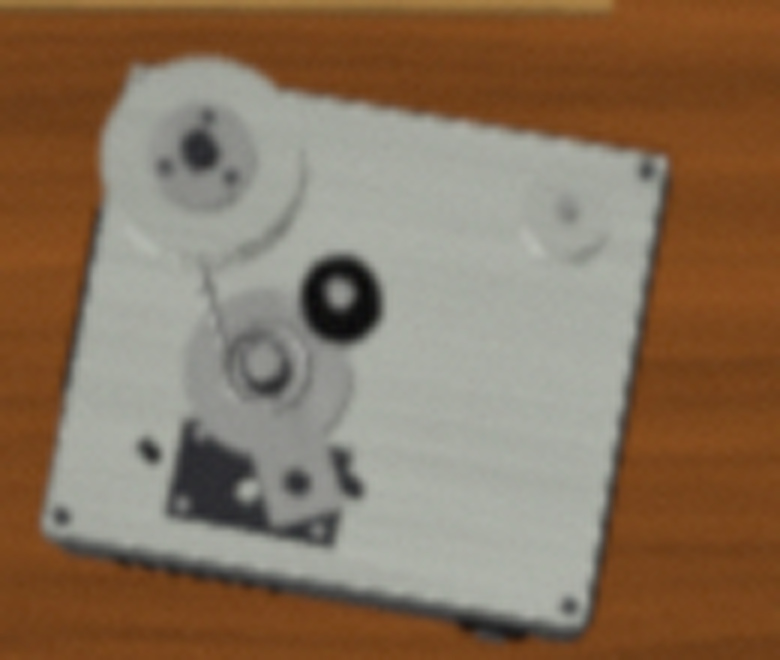

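View pics/ts.png

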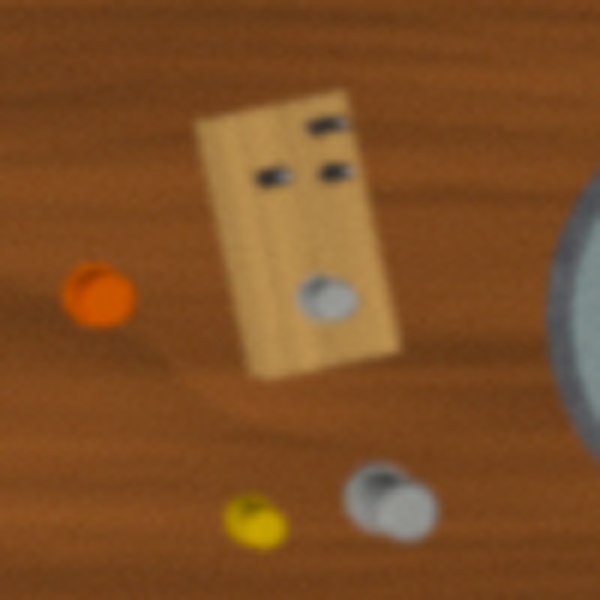

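View pics/ss.png

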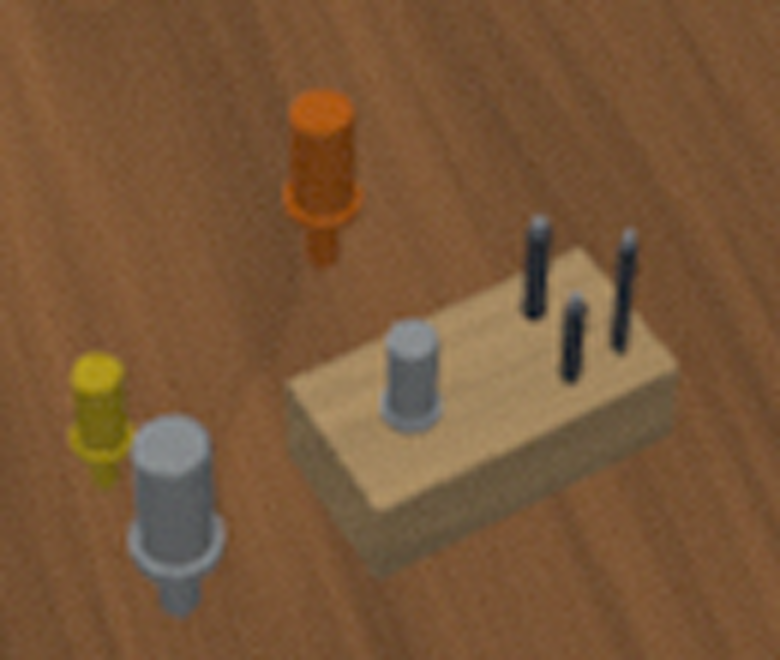

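View pics/sm.png

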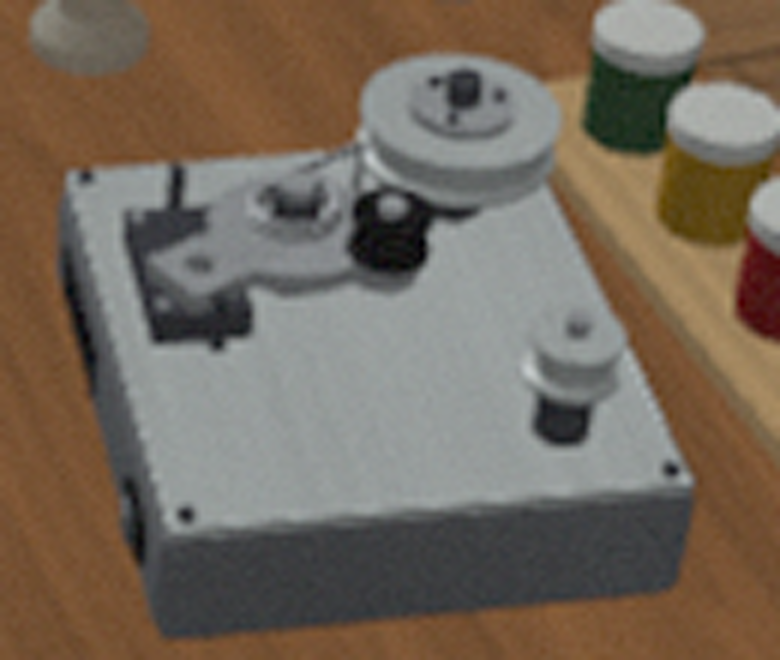

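```bash
python3 - <<'E'
from h import *
T=ctrl.camera_info("top");S=ctrl.camera_info("side")
def o(x,y,ox,oy):return ((x+.5)/6-.5+ox,(y+.5)/6-.5+oy)
def rep(n,a,b,z):
    print(n,"top",px2w(T,a,z).round(4),"side",px2w(S,b,z).round(4),"tri",tri(T,a,S,b).round(4))
rep("pin",o(330,299,320,200),o(412,340,220,240),.078)
rep("hole",o(297,482,200,95),o(200,265,285,130),.098)
rep("idler",o(341,293,200,95),o(394,208,285,130),.127)
rep("bolt",o(270,360,200,95),o(300,195,285,130),.121)
print("spot",px2w(T,o(247,490,200,95),.086))
for q in((60,516),(569,606),(647,171)):print("corner",px2w(T,o(*q,200,95),.07))
for q in((200,122),(255,380),(400,350),(345,90)):print("st",px2w(T,o(*q,320,200),.04))
E
```

```text
pin top [ 0.3826 -0.317   0.078 ] side [ 0.3773 -0.3217  0.078 ] tri [ 0.3807 -0.3178  0.0723]
hole top [0.5793 0.0238 0.098 ] side [0.5743 0.0219 0.098 ] tri [0.5777 0.0246 0.0955]
idler top [0.6586 0.0038 0.127 ] side [ 6.531e-01 -2.000e-04  1.270e-01] tri [0.6577 0.0046 0.1229]
bolt top [0.6299 0.0349 0.121 ] side [0.6218 0.028  0.121 ] tri [0.6286 0.0363 0.1141]
spot [0.57718171 0.04704691 0.086     ]
corner [0.56673373 0.1339205  0.07      ]
corner [ 0.52745149 -0.09932927  0.07      ]
corner [ 0.72981827 -0.13427494  0.07      ]
st [ 0.46337149 -0.26528727  0.04      ]
st [ 0.34355652 -0.29086843  0.04      ]
st [ 0.35786541 -0.35883265  0.04      ]
st [ 0.47894897 -0.33354103  0.04      ]
```

```bash
cat >> h.py <<'E'
def toolR(h): # heading of tool x (rad), tool down
    x=np.array([np.cos(h),np.sin(h),0]);z=np.array([0,0,-1.]);return R.from_matrix(np.c_[x,np.cross(z,x),z])
def plan(tp,h,n,start=None):
    if start is None:
        s=ctrl.get_state();p=np.array(s["position"]);r=R.from_rotvec(s["tool_rot"])
    else: p,r=start
    tr=toolR(h);rv=(r.inv()*tr).as_rotvec()
    if n>0:
        step=rv/n;d=(np.array(tp)-p)/n
        rows=[];rot=[];q=r
        for i in range(n):
            rows.append((q.inv().apply(d)*100).round(2).tolist());rot.append(step.round(3).tolist());q=q*R.from_rotvec(step)
        for k in range(0,n,8):print('{"dp":',rows[k:k+8],',"delta_rot":',rot[k:k+8],'}')
def st():
    s=ctrl.get_state();r=R.from_rotvec(s["tool_rot"]).as_matrix()
    print("t",round(s["time"],2),"p",s["position"].round(4),"head",round(np.arctan2(r[1,0],r[0,0]),4),"zaxis",r[:,2].round(4),"F",s["ft_force"].round(2),"T",s["torque"].round(2),"g",round(s["grip_width"],3))
def wcam_at(p,h):
    s=ctrl.get_state();ci=dict(ctrl.camera_info("wrist"));r=R.from_rotvec(s["tool_rot"])
    loc=r.inv().apply(ci["xyz"]-s["position"]);rc=r.inv()*R.from_rotvec(ci["orientation"])
    tr=toolR(h);ci["xyz"]=np.array(p)+tr.apply(loc);ci["orientation"]=(tr*rc).as_rotvec();return ci
E
python3 - <<'E'
from h import *
s=ctrl.get_state();ci=ctrl.camera_info("wrist");r=R.from_rotvec(s["tool_rot"])
print(r.inv().apply(ci["xyz"]-s["position"]),(r.inv()*R.from_rotvec(ci["orientation"])).as_matrix().round(3))
H=-np.pi/2
for p in([.56,.03,.26],[.52,.03,.26],[.50,.03,.30],[.55,.03,.22]):
    c=wcam_at(p,H);print(p,w2px(c,[[.578,.0235,.098],[.629,.0355,.121],np.array(p)-[0,0,.019]]).round(0).tolist())
plan([.54,.03,.26],H,24)
E
```

```text
[-0.00023297 -0.08102172 -0.1429008 ] [[ 1.     0.    -0.001]
 [-0.     0.957  0.292]
 [ 0.001 -0.292  0.957]]
[0.56, 0.03, 0.26] [[287.0, 178.0], [274.0, 125.0], [280.0, 263.0]]
[0.52, 0.03, 0.26] [[287.0, 136.0], [273.0, 74.0], [280.0, 263.0]]
[0.5, 0.03, 0.3] [[287.0, 113.0], [274.0, 54.0], [280.0, 263.0]]
[0.55, 0.03, 0.22] [[288.0, 176.0], [273.0, 113.0], [280.0, 263.0]]
{"dp": [[-1.88, 2.1, -0.08], [-1.62, 2.3, -0.08], [-1.34, 2.48, -0.08], [-1.04, 2.62, -0.08], [-0.73, 2.72, -0.08], [-0.4, 2.79, -0.08], [-0.07, 2.81, -0.08], [0.26, 2.8, -0.08]] ,"delta_rot": [[0.0, 0.0, 0.118], [0.0, 0.0, 0.118], [0.0, 0.0, 0.118], [0.0, 0.0, 0.118], [0.0, 0.0, 0.118], [0.0, 0.0, 0.118], [0.0, 0.0, 0.118], [0.0, 0.0, 0.118]] }
{"dp": [[0.58, 2.75, -0.08], [0.9, 2.67, -0.08], [1.21, 2.54, -0.08], [1.5, 2.38, -0.08], [1.77, 2.19, -0.08], [2.01, 1.97, -0.08], [2.23, 1.72, -0.08], [2.42, 1.44, -0.08]] ,"delta_rot": [[0.0, 0.0, 0.118], [0.0, 0.0, 0.118], [0.0, 0.0, 0.118], [0.0, 0.0, 0.118], [0.0, 0.0, 0.118], [0.0, 0.0, 0.118], [0.0, 0.0, 0.118], [0.0, 0.0, 0.118]] }
{"dp": [[2.57, 1.15, -0.08], [2.69, 0.84, -0.08], [2.77, 0.52, -0.08], [2.81, 0.19, -0.08], [2.81, -0.14, -0.08], [2.78, -0.47, -0.08], [2.7, -0.79, -0.08], [2.59, -1.1, -0.08]] ,"delta_rot": [[0.0, 0.0, 0.118], [0.0, 0.0, 0.118], [0.0, 0.0, 0.118], [0.0, 0.0, 0.118], [0.0, 0.0, 0.118], [0.0, 0.0, 0.118], [0.0, 0.0, 0.118], [0.0, 0.0, 0.118]] }
```

```bash
python3 -m crank '{"dp": [[-1.88, 2.1, -0.08], [-1.62, 2.3, -0.08], [-1.34, 2.48, -0.08], [-1.04, 2.62, -0.08], [-0.73, 2.72, -0.08], [-0.4, 2.79, -0.08], [-0.07, 2.81, -0.08], [0.26, 2.8, -0.08]], "delta_rot": [[0,0,0.118],[0,0,0.118],[0,0,0.118],[0,0,0.118],[0,0,0.118],[0,0,0.118],[0,0,0.118],[0,0,0.118]]}'
python3 -m crank '{"dp": [[0.58, 2.75, -0.08], [0.9, 2.67, -0.08], [1.21, 2.54, -0.08], [1.5, 2.38, -0.08], [1.77, 2.19, -0.08], [2.01, 1.97, -0.08], [2.23, 1.72, -0.08], [2.42, 1.44, -0.08]], "delta_rot": [[0,0,0.118],[0,0,0.118],[0,0,0.118],[0,0,0.118],[0,0,0.118],[0,0,0.118],[0,0,0.118],[0,0,0.118]]}'
python3 -m crank '{"dp": [[2.57, 1.15, -0.08], [2.69, 0.84, -0.08], [2.77, 0.52, -0.08], [2.81, 0.19, -0.08], [2.81, -0.14, -0.08], [2.78, -0.47, -0.08], [2.7, -0.79, -0.08], [2.59, -1.1, -0.08]], "delta_rot": [[0,0,0.118],[0,0,0.118],[0,0,0.118],[0,0,0.118],[0,0,0.118],[0,0,0.118],[0,0,0.118],[0,0,0.118]]}'
python3 -m crank '{"dp":[[0,0,0],[0,0,0],[0,0,0],[0,0,0],[0,0,0],[0,0,0],[0,0,0],[0,0,0]],"delta_rot":[[0,0,0],[0,0,0],[0,0,0],[0,0,0],[0,0,0],[0,0,0],[0,0,0],[0,0,0]]}'
python3 - <<'E'
from h import *
import pickle
st();ci=ctrl.camera_info("wrist");im=ctrl.get_image("wrist");cv2.imwrite("pics/w1.png",im);pickle.dump(ci,open("w1.pkl","wb"))
print(w2px(ci,[[.578,.0235,.098],[.629,.0355,.121]]))
cv2.imwrite("pics/w1z.png",cv2.resize(im[60:230,180:380],None,fx=3.5,fy=3.5,interpolation=cv2.INTER_CUBIC))
E
```

```text
time: 0.95
position: [0.3169, 0.4198, 0.2478]
tool_rot: [3.106, 0.471, -0.0]
ft_force: [0.7, 0.6, -1.2]
grip_width: 1.001
time: 1.75
position: [0.4273, 0.2238, 0.2542]
tool_rot: [2.981, -0.992, -0.0]
ft_force: [0.8, -0.1, -0.4]
grip_width: 0.999
time: 2.55
position: [0.5374, 0.0274, 0.2607]
tool_rot: [-2.204, 2.239, 0.0]
ft_force: [-0.1, 0.2, 0.9]
grip_width: 0.997
time: 3.35
position: [0.5371, 0.0286, 0.2608]
tool_rot: [-2.209, 2.233, 0.0]
ft_force: [-1.1, 0.5, -0.6]
grip_width: 1.001
t 3.35 p [0.5371 0.0286 0.2608] head -1.5817 zaxis [ 1.e-04  1.e-04 -1.e+00] F [-1.1   0.45 -0.56] T [-0.09  0.13 -0.01] g 1.001
[[284.13299794 152.79369975]
 [269.63990614  94.42651241]]
```

View pics/w1z.png

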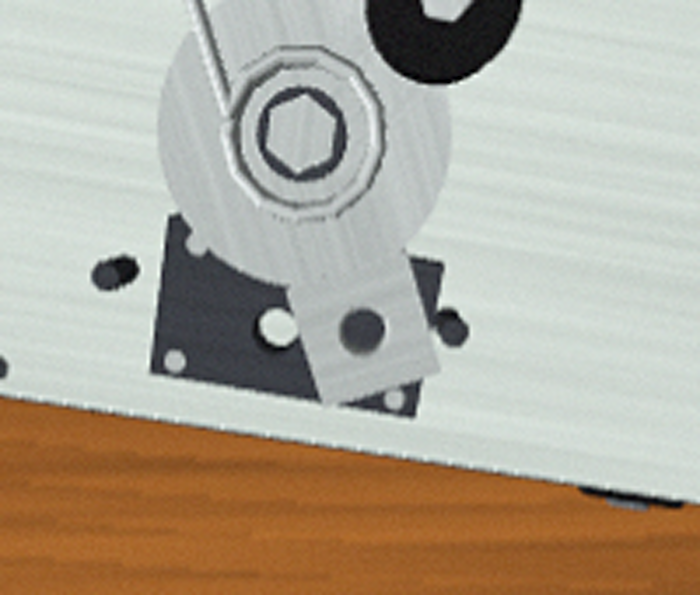

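The wrist view shows the ear hole at crop (362,330), the bolt at (303,132), and an open hole in the dark lock plate at (277,327).

```bash
python3 - <<'E'
from h import *
import pickle
ci=pickle.load(open("w1.pkl","rb"))
o=lambda x,y:((x+.5)/3.5-.5+180,(y+.5)/3.5-.5+60)
h=px2w(ci,o(362,330),.098);p=px2w(ci,o(303,132),.121);p2=px2w(ci,o(305,141),.098);l=px2w(ci,o(275,327),.086)
print(h,p,p2,l)
for P in(p,p2):
    a=h-P;b=l-P;print(np.hypot(*a[:2]),np.hypot(*b[:2]),np.arctan2(a[1],a[0])%6.2832,np.arctan2(b[1],b[0])%6.2832)
H=-1.57
s=ctrl.get_state()
pp=np.array([.381,-.318])
for q in([.37,-.31,.24],[.36,-.318,.2]): print(w2px(wcam_at(q,-1.36),[[.381,-.318,.078]]))
plan([.375,-.317,.20],-1.36,16)
E
```

```text
[0.57694571 0.0245117  0.098     ] [0.62674636 0.03839216 0.121     ] [0.62535252 0.038808   0.098     ] [0.57647049 0.04880832 0.086     ]
0.05169885764147475 0.05134354353642623 3.413429202600452 2.937302841800243
0.05047379159777223 0.0498944851173313 3.4287802385479367 2.939796478087768
[[289.65941081 185.82794628]]
[[284.45113933 183.32825256]]
{"dp": [[2.17, 0.99, 0.38], [2.16, 1.02, 0.38], [2.14, 1.05, 0.38], [2.13, 1.08, 0.38], [2.11, 1.11, 0.38], [2.1, 1.14, 0.38], [2.08, 1.17, 0.38], [2.06, 1.2, 0.38]] ,"delta_rot": [[-0.0, 0.0, -0.014], [-0.0, 0.0, -0.014], [-0.0, 0.0, -0.014], [-0.0, 0.0, -0.014], [-0.0, 0.0, -0.014], [-0.0, 0.0, -0.014], [-0.0, 0.0, -0.014], [-0.0, 0.0, -0.014]] }
{"dp": [[2.05, 1.22, 0.38], [2.03, 1.25, 0.38], [2.01, 1.28, 0.38], [1.99, 1.31, 0.38], [1.98, 1.34, 0.38], [1.96, 1.36, 0.38], [1.94, 1.39, 0.38], [1.92, 1.42, 0.38]] ,"delta_rot": [[-0.0, 0.0, -0.014], [-0.0, 0.0, -0.014], [-0.0, 0.0, -0.014], [-0.0, 0.0, -0.014], [-0.0, 0.0, -0.014], [-0.0, 0.0, -0.014], [-0.0, 0.0, -0.014], [-0.0, 0.0, -0.014]] }
```

```bash
python3 -m crank '{"dp": [[2.17,0.99,0.38],[2.16,1.02,0.38],[2.14,1.05,0.38],[2.13,1.08,0.38],[2.11,1.11,0.38],[2.1,1.14,0.38],[2.08,1.17,0.38],[2.06,1.2,0.38]],"delta_rot":[[0,0,-0.014],[0,0,-0.014],[0,0,-0.014],[0,0,-0.014],[0,0,-0.014],[0,0,-0.014],[0,0,-0.014],[0,0,-0.014]]}'
python3 -m crank '{"dp": [[2.05,1.22,0.38],[2.03,1.25,0.38],[2.01,1.28,0.38],[1.99,1.31,0.38],[1.98,1.34,0.38],[1.96,1.36,0.38],[1.94,1.39,0.38],[1.92,1.42,0.38]],"delta_rot":[[0,0,-0.014],[0,0,-0.014],[0,0,-0.014],[0,0,-0.014],[0,0,-0.014],[0,0,-0.014],[0,0,-0.014],[0,0,-0.014]]}'
python3 -m crank '{"dp":[[0,0,0],[0,0,0],[0,0,0],[0,0,0],[0,0,0],[0,0,0],[0,0,0],[0,0,0]],"delta_rot":[[0,0,0],[0,0,0],[0,0,0],[0,0,0],[0,0,0],[0,0,0],[0,0,0],[0,0,0]]}' 5
python3 - <<'E'
from h import *
import pickle
st();ci=ctrl.camera_info("wrist");im=ctrl.get_image("wrist");cv2.imwrite("pics/w2.png",im);pickle.dump(ci,open("w2.pkl","wb"))
E
```

```text
time: 4.2
position: [0.4555, -0.1453, 0.2303]
tool_rot: [-2.331, 2.106, -0.0]
ft_force: [0.2, -1.1, 0.0]
grip_width: 1.002
time: 5.0
position: [0.3747, -0.3181, 0.2]
tool_rot: [-2.445, 1.972, -0.001]
ft_force: [0.3, -0.4, 0.4]
grip_width: 1.002
time: 5.8
position: [0.3752, -0.3172, 0.2]
tool_rot: [-2.445, 1.973, -0.0]
ft_force: [0.3, 0.1, -0.9]
grip_width: 0.578
t 5.8 p [ 0.3752 -0.3172  0.2   ] head -1.3578 zaxis [ 1.e-04  1.e-04 -1.e+00] F [ 0.29  0.14 -0.95] T [-0.01  0.17  0.03] g 0.578
```

View pics/w2.png

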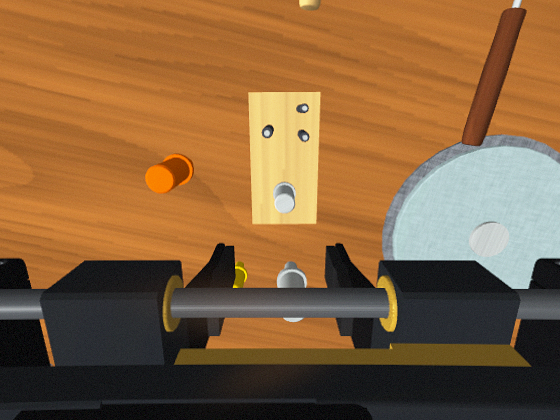

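Pin head top is at about (284.5,202), with its collar at (283,190). The stand is nearly square with the jaws.

```bash
python3 - <<'E'
from h import *
import pickle
ci=pickle.load(open("w2.pkl","rb"));im=cv2.imread("pics/w2.png")
cv2.imwrite("pics/w2z.png",cv2.resize(im[170:230,250:320],None,fx=8,fy=8,interpolation=cv2.INTER_CUBIC))
print(px2w(ci,(284.5,202),.078))
for z in(.04,): 
  for q in((249,92),(321,92),(317,224),(251,224)):print(px2w(ci,q,z))
E
```

```text
[ 0.38020671 -0.32049114  0.078     ]
[ 0.46194959 -0.27081534  0.04      ]
[ 0.47540877 -0.33312439  0.04      ]
[ 0.35421392 -0.36016445  0.04      ]
[ 0.34025079 -0.29554652  0.04      ]
```

View pics/w2z.png

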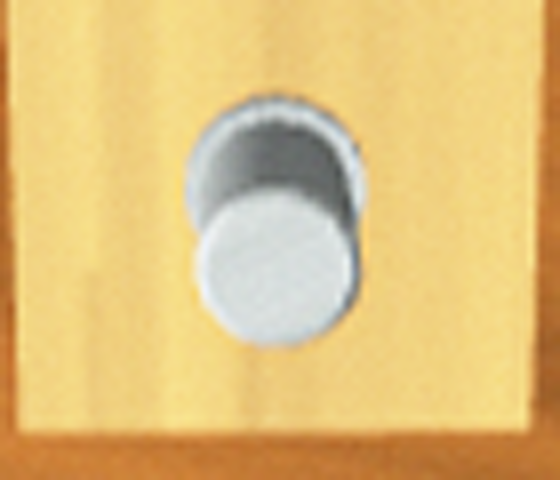

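```bash
python3 - <<'E'
from h import *
plan([.3797,-.3204,.068],-1.36,8)
E
```

```text
{"dp": [[0.05, -0.05, 1.65], [0.05, -0.05, 1.65], [0.05, -0.05, 1.65], [0.05, -0.05, 1.65], [0.05, -0.05, 1.65], [0.05, -0.05, 1.65], [0.05, -0.05, 1.65], [0.05, -0.05, 1.65]] ,"delta_rot": [[-0.0, 0.0, 0.0], [-0.0, 0.0, 0.0], [-0.0, 0.0, 0.0], [-0.0, 0.0, 0.0], [-0.0, 0.0, 0.0], [-0.0, 0.0, 0.0], [-0.0, 0.0, 0.0], [-0.0, 0.0, 0.0]] }
```

```bash
python3 -m crank '{"dp":[[0.2,-0.15,1.6],[0.2,-0.15,2],[0,-0.05,2],[0,-0.05,2],[0,0,2],[0,0,2],[0,0,1.0],[0,0,0.7]],"delta_rot":[[0,0,0],[0,0,0],[0,0,0],[0,0,0],[0,0,0],[0,0,0],[0,0,0],[0,0,0]]}'
python3 -m crank '{"dp":[[0,0,0],[0,0,0],[0,0,0],[0,0,0],[0,0,0],[0,0,0],[0,0,0],[0,0,0]],"delta_rot":[[0,0,0],[0,0,0],[0,0,0],[0,0,0],[0,0,0],[0,0,0],[0,0,0],[0,0,0]]}' 4
python3 - <<'E'
from h import *
st();cv2.imwrite("pics/s3.png",ctrl.get_image("side")[220:360,200:360].repeat(4,0).repeat(4,1))
E
```

```text
time: 6.65
position: [0.3797, -0.3202, 0.0663]
tool_rot: [2.444, -1.973, -0.001]
ft_force: [0.1, -0.2, -0.1]
grip_width: 0.574
time: 7.45
position: [0.3799, -0.3203, 0.067]
tool_rot: [-2.445, 1.973, 0.0]
ft_force: [0.4, -0.3, -0.2]
grip_width: 0.46
t 7.45 p [ 0.3799 -0.3203  0.067 ] head -1.358 zaxis [ 1.e-04  1.e-04 -1.e+00] F [ 0.38 -0.29 -0.24] T [-0.08  0.13 -0.02] g 0.46
```

View pics/s3.png

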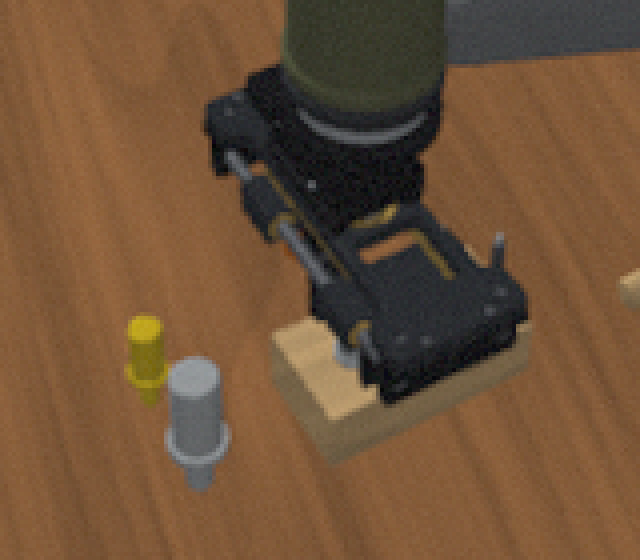

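```bash
python3 -m crank '{"dp":[[0,0,0],[0,0,0],[0,0,0],[0,0,0],[0,0,0],[0,0,0],[0,0,0],[0,0,0]],"delta_rot":[[0,0,0],[0,0,0],[0,0,0],[0,0,0],[0,0,0],[0,0,0],[0,0,0],[0,0,0]]}' 0 50
python3 - <<'E'
from h import *
st()
E
```

```text
time: 8.3
position: [0.3799, -0.3203, 0.0669]
tool_rot: [-2.445, 1.973, -0.0]
ft_force: [-0.8, 0.3, -1.6]
grip_width: 0.185
t 8.3 p [ 0.3799 -0.3203  0.0669] head -1.358 zaxis [ 1.e-04  0.e+00 -1.e+00] F [-0.81  0.33 -1.6 ] T [-0.05  0.15  0.05] g 0.185
```

```bash
python3 -m crank '{"dp":[[0,0,-0.2],[0,0,-0.5],[0,0,-1],[0,0,-1.5],[0,0,-2.0],[0,0,-2],[0,0,-2],[0,0,-2]],"delta_rot":[[0,0,0],[0,0,0],[0,0,0],[0,0,0],[0,0,0],[0,0,0],[0,0,0],[0,0,0]]}'
python3 - <<'E'
from h import *
st();cv2.imwrite("pics/s4.png",cv2.resize(ctrl.get_image("side")[200:360,200:360],None,fx=3.7,fy=3.7,interpolation=2))
cv2.imwrite("pics/w4.png",ctrl.get_image("wrist"))
E
```

```text
time: 9.1
position: [0.3798, -0.3206, 0.1805]
tool_rot: [-2.444, 1.973, -0.001]
ft_force: [0.1, -0.2, -1.4]
grip_width: 0.188
t 9.1 p [ 0.3798 -0.3206  0.1805] head -1.3586 zaxis [ 1.e-03  1.e-04 -1.e+00] F [ 0.1  -0.17 -1.39] T [-0.05  0.19 -0.02] g 0.188
```

View pics/s4.png

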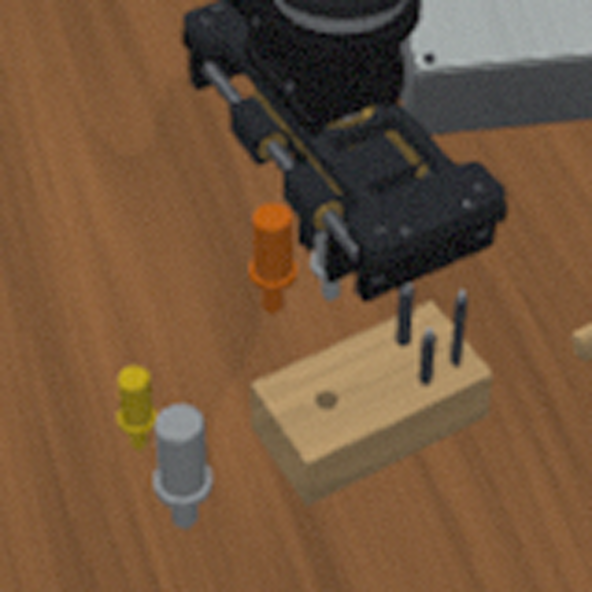

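View pics/w4.png

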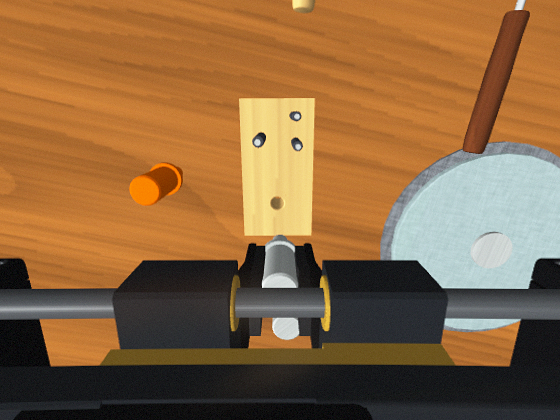

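The pin is held upright and the stand's hole is empty at (276,203). The nose is at about (281,238) and the head at (286,330).

```bash
python3 - <<'E'
from h import *
s=ctrl.get_state();p=s["position"];r=R.from_rotvec(s["tool_rot"]);ci=ctrl.camera_info("wrist")
for dy in(-.002,0,.002):
    print(dy,w2px(ci,[p+r.apply([0,dy,z]) for z in(.0529,.0269,.0229,-.0111)]).round(1).tolist())
im=cv2.imread("pics/w4.png");cv2.imwrite("pics/w4z.png",cv2.resize(im[225:350,230:335],None,fx=5,fy=5,interpolation=2))
E
```

```text
-0.002 [[279.5, 234.2], [279.5, 250.9], [279.5, 253.9], [279.6, 285.5]]
0 [[279.5, 237.0], [279.5, 254.1], [279.5, 257.2], [279.6, 289.4]]
0.002 [[279.5, 239.9], [279.5, 257.3], [279.5, 260.4], [279.6, 293.2]]
```

View pics/w4z.png

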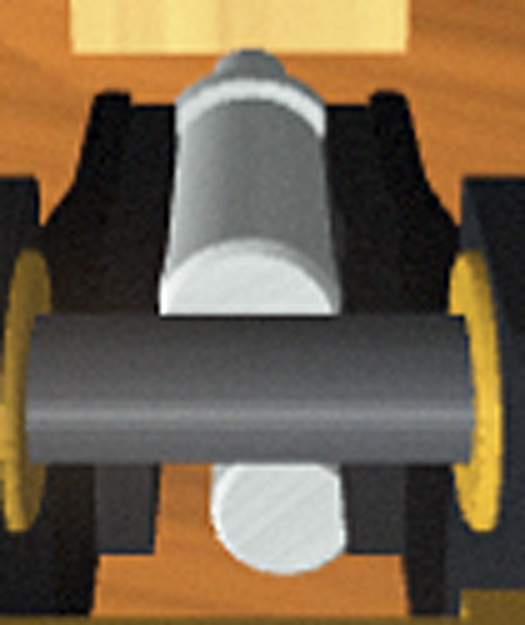

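```bash
python3 - <<'E'
from h import *
plan([.545,.025,.205],-1.54,16)
E
```

```text
{"dp": [[-1.9, -1.46, -0.14], [-1.92, -1.44, -0.14], [-1.93, -1.41, -0.14], [-1.95, -1.39, -0.14], [-1.97, -1.37, -0.14], [-1.98, -1.35, -0.14], [-2.0, -1.32, -0.14], [-2.01, -1.3, -0.14]] ,"delta_rot": [[-0.0, -0.0, 0.011], [-0.0, -0.0, 0.011], [-0.0, -0.0, 0.011], [-0.0, -0.0, 0.011], [-0.0, -0.0, 0.011], [-0.0, -0.0, 0.011], [-0.0, -0.0, 0.011], [-0.0, -0.0, 0.011]] }
{"dp": [[-2.03, -1.28, -0.14], [-2.04, -1.25, -0.14], [-2.05, -1.23, -0.14], [-2.07, -1.21, -0.14], [-2.08, -1.18, -0.14], [-2.1, -1.16, -0.14], [-2.11, -1.14, -0.14], [-2.12, -1.11, -0.14]] ,"delta_rot": [[-0.0, -0.0, 0.011], [-0.0, -0.0, 0.011], [-0.0, -0.0, 0.011], [-0.0, -0.0, 0.011], [-0.0, -0.0, 0.011], [-0.0, -0.0, 0.011], [-0.0, -0.0, 0.011], [-0.0, -0.0, 0.011]] }
```

```bash
python3 -m crank '{"dp": [[-1.9,-1.46,-0.5],[-1.92,-1.44,-0.4],[-1.93,-1.41,-0.3],[-1.95,-1.39,-0.3],[-1.97,-1.37,-0.2],[-1.98,-1.35,-0.2],[-2.0,-1.32,-0.2],[-2.01,-1.3,-0.14]],"delta_rot":[[0,0,0.011],[0,0,0.011],[0,0,0.011],[0,0,0.011],[0,0,0.011],[0,0,0.011],[0,0,0.011],[0,0,0.011]]}'
python3 -m crank '{"dp": [[-2.03,-1.28,0],[-2.04,-1.25,0],[-2.05,-1.23,0],[-2.07,-1.21,0],[-2.08,-1.18,0],[-2.1,-1.16,0],[-2.11,-1.14,0],[-2.12,-1.11,0]],"delta_rot":[[0,0,0.011],[0,0,0.011],[0,0,0.011],[0,0,0.011],[0,0,0.011],[0,0,0.011],[0,0,0.011],[0,0,0.011]]}'
python3 -m crank '{"dp":[[0,0,0],[0,0,0],[0,0,0],[0,0,0],[0,0,0],[0,0,0],[0,0,0],[0,0,0]],"delta_rot":[[0,0,0],[0,0,0],[0,0,0],[0,0,0],[0,0,0],[0,0,0],[0,0,0],[0,0,0]]}'
python3 - <<'E'
from h import *
import pickle
st();ci=ctrl.camera_info("wrist");im=ctrl.get_image("wrist");cv2.imwrite("pics/w5.png",im);pickle.dump(ci,open("w5.pkl","wb"))
cv2.imwrite("pics/w5z.png",cv2.resize(im[80:290,180:380],None,fx=2.8,fy=2.8,interpolation=2))
E
```

```text
time: 10.0
position: [0.4614, -0.146, 0.2008]
tool_rot: [2.355, -2.079, -0.001]
ft_force: [-1.2, 0.2, -0.1]
grip_width: 0.184
time: 10.8
position: [0.5424, 0.0276, 0.2005]
tool_rot: [2.261, -2.18, -0.001]
ft_force: [0.5, -0.2, -2.0]
grip_width: 0.181
time: 11.6
position: [0.5425, 0.0267, 0.2014]
tool_rot: [-2.262, 2.18, 0.0]
ft_force: [0.4, -0.2, -1.4]
grip_width: 0.188
t 11.6 p [0.5425 0.0267 0.2014] head -1.5341 zaxis [ 2.e-04  2.e-04 -1.e+00] F [ 0.38 -0.25 -1.45] T [-0.09  0.13  0.  ] g 0.188
```

View pics/w5z.png

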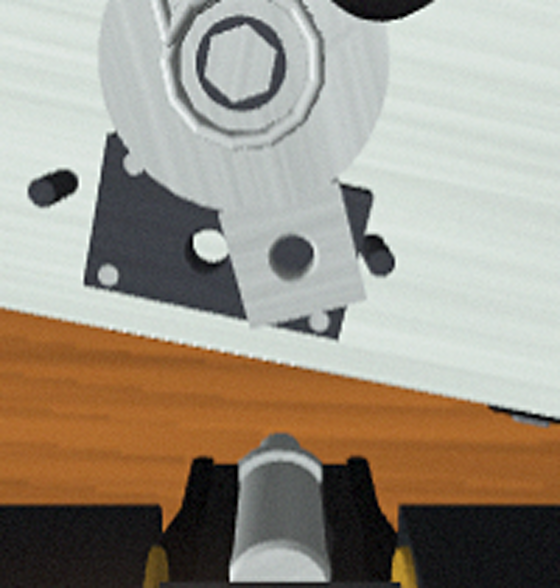

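Ear hole is at crop (291,257), bolt at (240,62), lock-plate hole at (210,247).

```bash
python3 - <<'E'
from h import *
import pickle
ci=pickle.load(open("w5.pkl","rb"))
o=lambda x,y:((x+.5)/2.8-.5+180,(y+.5)/2.8-.5+80)
h=px2w(ci,o(291,257),.098);p=px2w(ci,o(240.5,62),.121);l=px2w(ci,o(209,247.5),.086)
print(h,p,l)
a=h-p;b=l-p;print(np.hypot(*a[:2]),np.hypot(*b[:2]),np.arctan2(a[1],a[0])%6.2832,np.arctan2(b[1],b[0])%6.2832)
print("nose px",w2px(ci,[np.array(ctrl.get_state()["position"])-[0,0,.0529]]),o(280,436))
plan([h[0],h[1],.158],-1.535,8)
E
```

```text
[0.57667006 0.0246493  0.098     ] [0.62677069 0.03886299 0.121     ] [0.57634838 0.04823257 0.086     ]
0.05207784511399844 0.05128545697392287 3.418046408362942 2.95786620868194
nose px [[279.24037879 237.06486685]] (279.67857142857144, 235.39285714285714)
{"dp": [[0.04, -0.43, 0.54], [0.04, -0.43, 0.54], [0.04, -0.43, 0.54], [0.04, -0.43, 0.54], [0.04, -0.43, 0.54], [0.04, -0.43, 0.54], [0.04, -0.43, 0.54], [0.04, -0.43, 0.54]] ,"delta_rot": [[-0.0, 0.0, 0.0], [-0.0, 0.0, 0.0], [-0.0, 0.0, 0.0], [-0.0, 0.0, 0.0], [-0.0, 0.0, 0.0], [-0.0, 0.0, 0.0], [-0.0, 0.0, 0.0], [-0.0, 0.0, 0.0]] }
```

```bash
python3 -m crank '{"dp":[[0.04,-0.43,0.3],[0.04,-0.43,0.4],[0.04,-0.43,0.4],[0.04,-0.43,0.5],[0.04,-0.43,0.6],[0.04,-0.43,0.7],[0.04,-0.43,0.7],[0.04,-0.43,0.7]],"delta_rot":[[0,0,0],[0,0,0],[0,0,0],[0,0,0],[0,0,0],[0,0,0],[0,0,0],[0,0,0]]}'
python3 -m crank '{"dp":[[0,0,0],[0,0,0],[0,0,0],[0,0,0],[0,0,0],[0,0,0],[0,0,0],[0,0,0]],"delta_rot":[[0,0,0],[0,0,0],[0,0,0],[0,0,0],[0,0,0],[0,0,0],[0,0,0],[0,0,0]]}'
python3 - <<'E'
from h import *
st();im=ctrl.get_image("wrist");cv2.imwrite("pics/w6z.png",cv2.resize(im[120:330,180:380],None,fx=2.8,fy=2.8,interpolation=2))
im=ctrl.get_image("side");cv2.imwrite("pics/s6z.png",cv2.resize(im[130:230,280:400],None,fx=5,fy=5,interpolation=2))
E
```

```text
time: 12.45
position: [0.5772, 0.0249, 0.1576]
tool_rot: [2.262, -2.18, -0.0]
ft_force: [0.8, -0.3, -0.4]
grip_width: 0.184
time: 13.25
position: [0.577, 0.0249, 0.1584]
tool_rot: [-2.262, 2.18, -0.0]
ft_force: [0.5, -0.1, -0.6]
grip_width: 0.187
t 13.25 p [0.577  0.0249 0.1584] head -1.5339 zaxis [ 1.e-04  1.e-04 -1.e+00] F [ 0.49 -0.15 -0.55] T [-0.04  0.14  0.02] g 0.187
```

View pics/w6z.png

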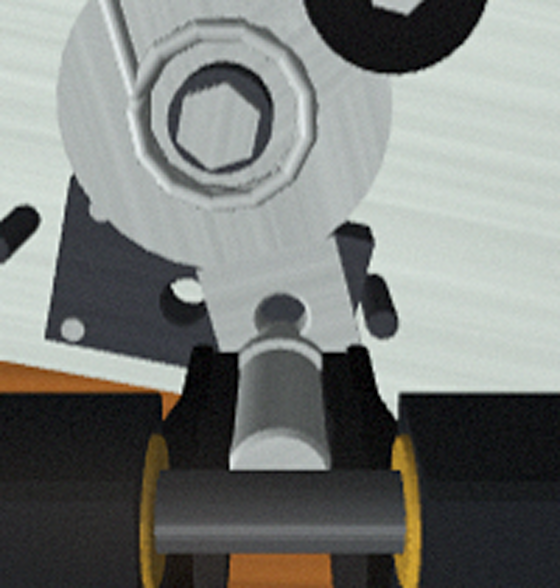

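View pics/s6z.png

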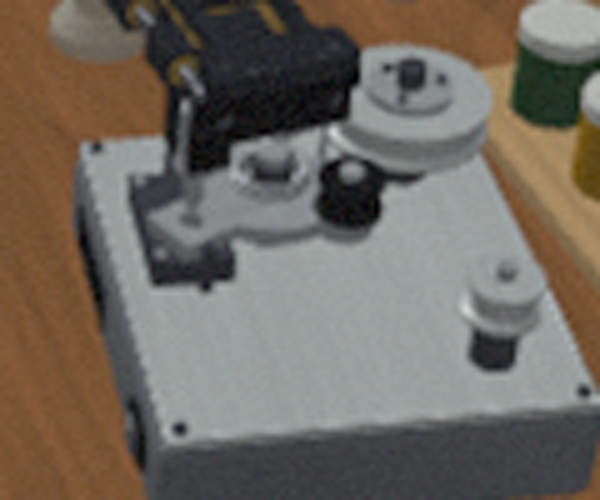

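The nose stands right over the hole. I'll go down gently.

```bash
python3 -m crank '{"dp":[[0,0,0.3],[0,0,0.3],[0,0,0.2],[0,0,0.2],[0,0,0.1],[0,0,0],[0,0,0],[0,0,0]],"delta_rot":[[0,0,0],[0,0,0],[0,0,0],[0,0,0],[0,0,0],[0,0,0],[0,0,0],[0,0,0]]}'
```

```text
time: 14.15
position: [0.5771, 0.0249, 0.1475]
tool_rot: [-2.262, 2.18, -0.0]
ft_force: [-0.4, 0.1, -0.9]
grip_width: 0.19
```

```bash
python3 -m crank '{"dp":[[0,0,0.15],[0,0,0.15],[0,0,0.15],[0,0,0.1],[0,0,0.1],[0,0,0.05],[0,0,0],[0,0,0]],"delta_rot":[[0,0,0],[0,0,0],[0,0,0],[0,0,0],[0,0,0],[0,0,0],[0,0,0],[0,0,0]]}'
```

```text
time: 14.95
position: [0.577, 0.0249, 0.1404]
tool_rot: [-2.262, 2.18, -0.0]
ft_force: [0.5, 0.3, -1.1]
grip_width: 0.184
```

```bash
cat >> h.py <<'E'
PIV=np.array([.6267,.0387]);RAD=.052
def arc(f0,f1,n,h=-1.534,th0=3.418):
    q=toolR(h);f=np.linspace(f0,f1,n+1);P=[np.r_[PIV+RAD*np.array([np.cos(th0-a),np.sin(th0-a)]),0] for a in f]
    print([(q.inv().apply(P[i+1]-P[i])*100).round(2).tolist() for i in range(n)]);print(P[-1])
def phi():
    p=ctrl.get_state()["position"][:2]-PIV;return 3.418-np.arctan2(p[1],p[0])%6.2832,np.hypot(*p)
E
python3 - <<'E'
from h import *
st();print(phi());arc(0,.40,8)
E
```

```text
t 14.95 p [0.577  0.0249 0.1404] head -1.534 zaxis [ 1.e-04  1.e-04 -1.e+00] F [ 0.53  0.26 -1.1 ] T [-0.02  0.16 -0.01] g 0.184
(np.float64(0.0052555640977365314), np.float64(0.051589482282381416))
[[-0.25, 0.06, 0.0], [-0.26, 0.04, 0.0], [-0.26, 0.03, 0.0], [-0.26, 0.02, 0.0], [-0.26, 0.0, 0.0], [-0.26, -0.01, 0.0], [-0.26, -0.02, 0.0], [-0.26, -0.04, 0.0]]
[0.57509665 0.04511047 0.        ]
```

```bash
python3 -m crank '{"dp":[[-0.25,0.07,0],[-0.26,0.05,0],[-0.26,0.03,0],[-0.26,0.02,0],[-0.26,0,0],[-0.26,-0.01,0],[-0.26,-0.02,0],[-0.26,-0.04,0]],"delta_rot":[[0,0,0],[0,0,0],[0,0,0],[0,0,0],[0,0,0],[0,0,0],[0,0,0],[0,0,0]]}'
python3 - <<'E'
from h import *
st();print(phi());im=ctrl.get_image("wrist");cv2.imwrite("pics/w7z.png",cv2.resize(im[120:330,180:380],None,fx=2.8,fy=2.8,interpolation=2))
E
```

```text
time: 15.75
position: [0.5754, 0.0436, 0.1406]
tool_rot: [2.26, -2.18, 0.004]
ft_force: [1.4, -7.5, -0.5]
grip_width: 0.186
t 15.75 p [0.5754 0.0436 0.1406] head -1.5351 zaxis [ 6.0e-04 -2.6e-03 -1.0e+00] F [ 1.41 -7.53 -0.49] T [-1.8  -0.21 -0.05] g 0.186
(np.float64(0.3724329573243015), np.float64(0.05149261151414933))
```

View pics/w7z.png

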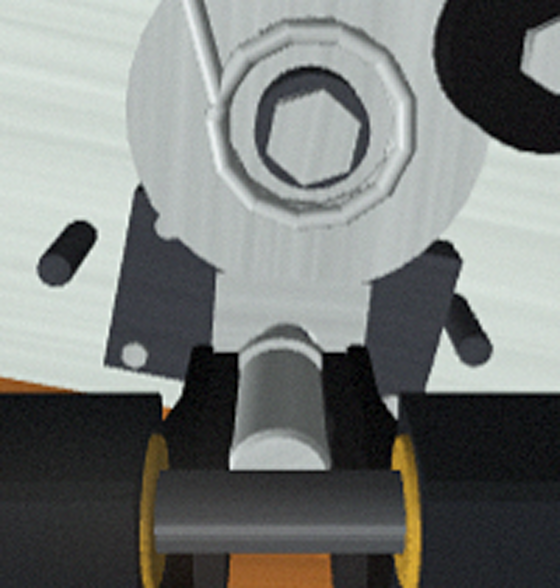

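```bash
python3 -m crank '{"dp":[[-0.15,-0.02,0],[-0.15,-0.02,0],[-0.15,-0.02,0],[-0.05,0,0],[0,0,0],[0,0,0],[0,0,0],[0,0,0]],"delta_rot":[[0,0,0],[0,0,0],[0,0,0],[0,0,0],[0,0,0],[0,0,0],[0,0,0],[0,0,0]]}'
python3 - <<'E'
from h import *
st();print(phi())
E
```

```text
time: 16.6
position: [0.5758, 0.048, 0.1406]
tool_rot: [2.259, -2.181, 0.004]
ft_force: [2.3, -6.6, -0.1]
grip_width: 0.185
t 16.6 p [0.5758 0.048  0.1406] head -1.5356 zaxis [ 4.0e-04 -3.2e-03 -1.0e+00] F [ 2.32 -6.57 -0.15] T [-1.86 -0.29 -0.  ] g 0.185
(np.float64(0.4573940861539092), np.float64(0.051715665702280436))
```

```bash
python3 -m crank '{"dp":[[-0.05,0,0.05],[0,0,0.05],[0,0,0.05],[0,0,0.05],[0,0,0.05],[0,0,0.05],[0,0,0],[0,0,0]],"delta_rot":[[0,0,0],[0,0,0],[0,0,0],[0,0,0],[0,0,0],[0,0,0],[0,0,0],[0,0,0]]}'
python3 - <<'E'
from h import *
st();print(phi())
E
```

```text
time: 17.4
position: [0.5758, 0.0485, 0.1379]
tool_rot: [2.259, -2.181, 0.004]
ft_force: [0.6, -7.3, 1.4]
grip_width: 0.18
t 17.4 p [0.5758 0.0485 0.1379] head -1.5355 zaxis [ 4.e-04 -3.e-03 -1.e+00] F [ 0.65 -7.32  1.36] T [-1.87 -0.03 -0.02] g 0.18
(np.float64(0.4665900618708183), np.float64(0.05183410287063285))
```

```bash
python3 -m crank '{"dp":[[0,0,0.05],[0,0,0.05],[0,0,0.05],[0,0,0.05],[0,0,0],[0,0,0],[0,0,0],[0,0,0]],"delta_rot":[[0,0,0],[0,0,0],[0,0,0],[0,0,0],[0,0,0],[0,0,0],[0,0,0],[0,0,0]]}'
python3 - <<'E'
from h import *
st();print(phi())
E
```

```text
time: 18.2
position: [0.5758, 0.0485, 0.1359]
tool_rot: [2.259, -2.181, 0.004]
ft_force: [1.5, -7.4, 2.0]
grip_width: 0.185
t 18.2 p [0.5758 0.0485 0.1359] head -1.5355 zaxis [ 4.e-04 -3.e-03 -1.e+00] F [ 1.47 -7.39  2.  ] T [-1.86 -0.05 -0.03] g 0.185
(np.float64(0.4673087443268775), np.float64(0.05182108765328343))
```

The nose is 3 mm below the plate's top with only 2 N on it, so it is in the locking hole.

```bash
python3 -m crank '{"dp":[[0,0,0.08],[0,0,0.08],[0,0,0.08],[0,0,0.08],[0,0,0.08],[0,0,0],[0,0,0],[0,0,0]],"delta_rot":[[0,0,0],[0,0,0],[0,0,0],[0,0,0],[0,0,0],[0,0,0],[0,0,0],[0,0,0]]}'
python3 - <<'E'
from h import *
st();print(phi())
E
```

```text
time: 19.0
position: [0.5758, 0.0485, 0.1318]
tool_rot: [2.259, -2.181, 0.004]
ft_force: [1.2, -7.0, 1.2]
grip_width: 0.189
t 19.0 p [0.5758 0.0485 0.1318] head -1.5355 zaxis [ 4.e-04 -3.e-03 -1.e+00] F [ 1.16 -6.99  1.17] T [-1.84 -0.1  -0.04] g 0.189
(np.float64(0.46724445791864255), np.float64(0.05181368285961939))
```

```bash
python3 -m crank '{"dp":[[0,0,0.1],[0,0,0.1],[0,0,0.1],[0,0,0.1],[0,0,0.1],[0,0,0.05],[0,0,0],[0,0,0]],"delta_rot":[[0,0,0],[0,0,0],[0,0,0],[0,0,0],[0,0,0],[0,0,0],[0,0,0],[0,0,0]]}'
python3 - <<'E'
from h import *
st();print(phi())
E
```

```text
time: 19.8
position: [0.5758, 0.0485, 0.1264]
tool_rot: [2.259, -2.181, 0.004]
ft_force: [1.6, -7.3, 1.5]
grip_width: 0.187
t 19.8 p [0.5758 0.0485 0.1264] head -1.5356 zaxis [ 4.0e-04 -2.9e-03 -1.0e+00] F [ 1.64 -7.31  1.53] T [-1.83 -0.13 -0.07] g 0.187
(np.float64(0.46769960583527137), np.float64(0.05179858290772625))
```

Now the last 1.5 mm to seat the collar, in small steps.

```bash
python3 -m crank '{"dp":[[0,0,0.04],[0,0,0.04],[0,0,0.04],[0,0,0.03],[0,0,0.02],[0,0,0.02],[0,0,0],[0,0,0]],"delta_rot":[[0,0,0],[0,0,0],[0,0,0],[0,0,0],[0,0,0],[0,0,0],[0,0,0],[0,0,0]]}'
python3 - <<'E'
from h import *
st();print(phi())
im=ctrl.get_image("side");cv2.imwrite("pics/s8z.png",cv2.resize(im[130:230,280:400],None,fx=5,fy=5,interpolation=2))
E
```

```text
time: 20.6
position: [0.576, 0.0487, 0.1249]
tool_rot: [2.259, -2.181, 0.003]
ft_force: [-0.2, -7.2, 3.0]
grip_width: 0.184
t 20.6 p [0.576  0.0487 0.1249] head -1.5355 zaxis [ 7.0e-04 -2.5e-03 -1.0e+00] F [-0.2  -7.21  2.96] T [-1.73  0.15 -0.06] g 0.184
(np.float64(0.470502206683197), np.float64(0.05169343207335766))
```

View pics/s8z.png

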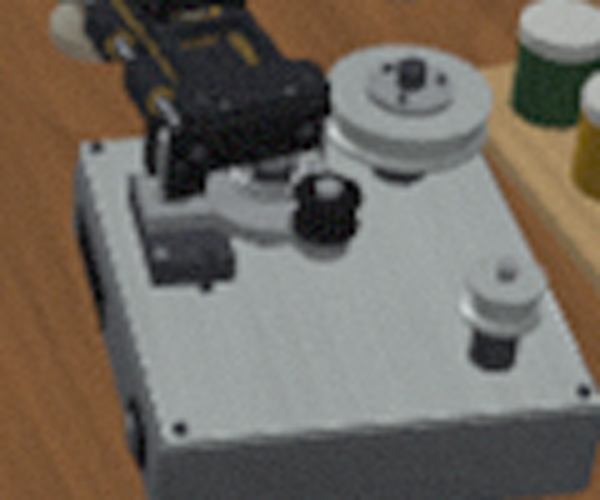

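```bash
python3 -m crank '{"dp":[[0,0,0.03],[0,0,0.03],[0,0,0.03],[0,0,0],[0,0,0],[0,0,0],[0,0,0],[0,0,0]],"delta_rot":[[0,0,0],[0,0,0],[0,0,0],[0,0,0],[0,0,0],[0,0,0],[0,0,0],[0,0,0]]}'
python3 - <<'E'
from h import *
st();print(phi())
E
```

```text
time: 21.45
position: [0.5761, 0.0489, 0.1249]
tool_rot: [2.26, -2.181, 0.003]
ft_force: [-0.8, -7.0, 8.1]
grip_width: 0.187
t 21.45 p [0.5761 0.0489 0.1249] head -1.5355 zaxis [ 0.001  -0.0017 -1.    ] F [-0.78 -6.97  8.07] T [-1.66  0.5  -0.03] g 0.187
(np.float64(0.47520015689458006), np.float64(0.05159131022841637))
```

The collar is down: the force rose to 8 N with no further travel. Next I ease the spring load onto the lock plate, then let go.

```bash
python3 -m crank '{"dp":[[0.04,0,-0.02],[0.04,0,-0.02],[0.04,0,-0.02],[0.04,0,0],[0.04,0,0],[0.04,0,0],[0,0,0],[0,0,0]],"delta_rot":[[0,0,0],[0,0,0],[0,0,0],[0,0,0],[0,0,0],[0,0,0],[0,0,0],[0,0,0]]}'
python3 - <<'E'
from h import *
st();print(phi())
E
```

```text
time: 22.25
position: [0.5759, 0.0479, 0.1249]
tool_rot: [-2.261, 2.181, -0.001]
ft_force: [-1.9, -4.5, 5.1]
grip_width: 0.19
t 22.25 p [0.5759 0.0479 0.1249] head -1.5346 zaxis [ 4.e-04 -3.e-04 -1.e+00] F [-1.94 -4.49  5.06] T [-1.16  0.36  0.03] g 0.19
(np.float64(0.4552024666267629), np.float64(0.05159491088627143))
```

```bash
python3 -m crank '{"dp":[[0.04,0,0],[0.04,0,0],[0.04,0,0],[0.04,0,0],[0,0,0],[0,0,0],[0,0,0],[0,0,0]],"delta_rot":[[0,0,0],[0,0,0],[0,0,0],[0,0,0],[0,0,0],[0,0,0],[0,0,0],[0,0,0]]}'
python3 - <<'E'
from h import *
st();print(phi())
E
```

```text
time: 23.05
position: [0.5759, 0.0477, 0.1249]
tool_rot: [-2.261, 2.179, 0.001]
ft_force: [-0.5, -2.1, 6.1]
grip_width: 0.185
t 23.05 p [0.5759 0.0477 0.1249] head -1.5337 zaxis [ 3.0e-04  1.4e-03 -1.0e+00] F [-0.53 -2.1   6.12] T [-0.6   0.43 -0.04] g 0.185
(np.float64(0.4514819488445454), np.float64(0.051579888265367455))
```

The lock holds the wheel. Opening now.

```bash
python3 -m crank '{"dp":[[0,0,0],[0,0,0],[0,0,0],[0,0,0],[0,0,0],[0,0,0],[0,0,0],[0,0,0]],"delta_rot":[[0,0,0],[0,0,0],[0,0,0],[0,0,0],[0,0,0],[0,0,0],[0,0,0],[0,0,0]]}' 4 20
python3 - <<'E'
from h import *
st()
im=ctrl.get_image("wrist");cv2.imwrite("pics/w9.png",im)
E
```

```text
time: 23.85
position: [0.5757, 0.047, 0.1236]
tool_rot: [-2.262, 2.18, 0.0]
ft_force: [0.2, -0.5, 0.7]
grip_width: 0.457
t 23.85 p [0.5757 0.047  0.1236] head -1.5341 zaxis [-0.e+00  1.e-04 -1.e+00] F [ 0.2  -0.48  0.73] T [-0.05  0.11  0.02] g 0.457
```

View pics/w9.png

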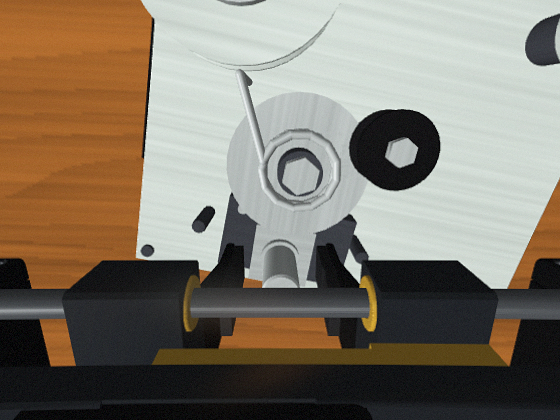

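Fingers are clear on both sides of the head (280,280), and the wheel has stayed turned. I'll raise straight up and check.

```bash
python3 -m crank '{"dp":[[0,0,-0.5],[0,0,-1],[0,0,-1.5],[0,0,-1.5],[0,0,-2],[0,0,-2],[0,0,-1],[0,0,0]],"delta_rot":[[0,0,0],[0,0,0],[0,0,0],[0,0,0],[0,0,0],[0,0,0],[0,0,0],[0,0,0]]}'
python3 -m crank '{"dp":[[0,1,-1],[0,1,-1],[0,1,-1],[0,1,-0.5],[0,0.5,0],[0,0,0],[0,0,0],[0,0,0]],"delta_rot":[[0,0,0],[0,0,0],[0,0,0],[0,0,0],[0,0,0],[0,0,0],[0,0,0],[0,0,0]]}'
python3 - <<'E'
from h import *
import pickle
st()
ci=ctrl.camera_info("wrist");im=ctrl.get_image("wrist");pickle.dump(ci,open("w10.pkl","wb"));cv2.imwrite("pics/w10z.png",cv2.resize(im[60:260,180:380],None,fx=2.8,fy=2.8,interpolation=2))
im=ctrl.get_image("side");cv2.imwrite("pics/s10z.png",cv2.resize(im[130:230,280:400],None,fx=5,fy=5,interpolation=2))
E
```

```text
time: 24.7
position: [0.577, 0.0471, 0.2211]
tool_rot: [-2.259, 2.178, -0.003]
ft_force: [-0.7, -0.2, -0.5]
grip_width: 0.459
time: 25.5
position: [0.5308, 0.0454, 0.2532]
tool_rot: [2.262, -2.18, -0.0]
ft_force: [-0.1, -0.3, -0.4]
grip_width: 0.463
t 25.5 p [0.5308 0.0454 0.2532] head -1.534 zaxis [-5.e-04 -4.e-04 -1.e+00] F [-0.12 -0.34 -0.39] T [-0.07  0.12  0.07] g 0.463
```

View pics/w10z.png

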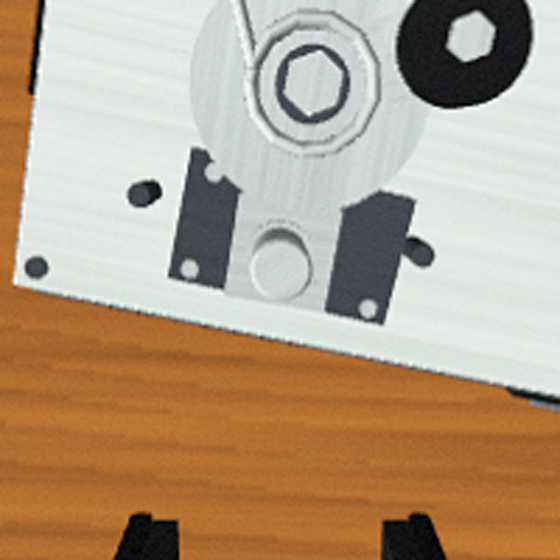

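View pics/s10z.png

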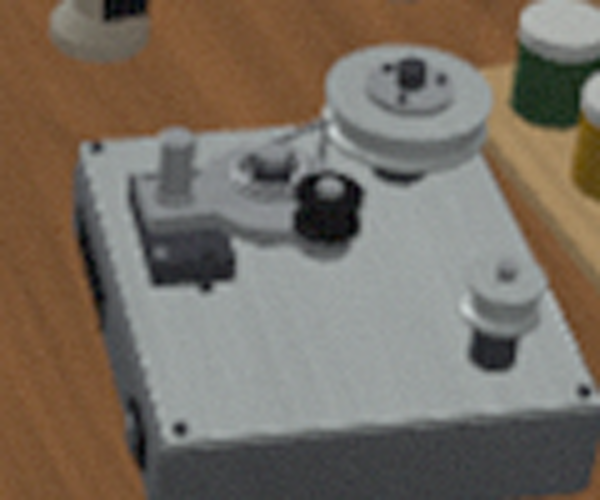

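The pin stands upright with its collar on the ear (head at crop (280,266)), and the wheel is held back. I'll check the numbers.

```bash
python3 - <<'E'
from h import *
import pickle
ci=pickle.load(open("w10.pkl","rb"))
o=lambda x,y:((x+.5)/2.8-.5+180,(y+.5)/2.8-.5+60)
h=px2w(ci,o(280,266),.136);i=px2w(ci,o(471,37),.127);print(h,i)
a0=np.arctan2(*( (px2w(pickle.load(open("w1.pkl","rb")),((443+.5)/3.5-.5+180,(3)/3.5-.5+60),.127)[:2]-PIV)[::-1]))
a1=np.arctan2(*((i[:2]-PIV)[::-1]));print("turn by idler",a0-a1)
v=h[:2]-PIV;print("turn by pin",3.418-np.arctan2(v[1],v[0])%6.2832,np.hypot(*v))
im=ctrl.get_image("top");cv2.imwrite("pics/t10.png",im);st()
E
```

```text
[0.57594104 0.04669512 0.136     ] [ 0.63929903 -0.00370907  0.127     ]
turn by idler 0.398929011846477
turn by pin 0.4326352487264682 0.051384768487564916
t 25.65 p [0.5309 0.0453 0.2533] head -1.5341 zaxis [-4.e-04 -5.e-04 -1.e+00] F [-0.01 -0.93  0.45] T [-0.05  0.11 -0.  ] g 0.456
```

View pics/t10.png

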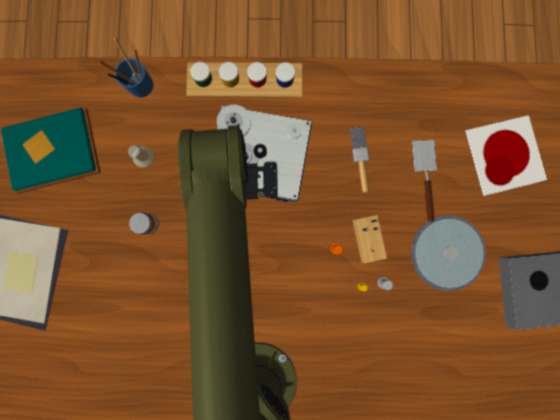

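The turn is near the 0.40 limit by this rough idler estimate, because the idler was cut off in the first crop. I'll measure it better from full frames.

```bash
python3 - <<'E'
from h import *
import pickle
ci=ctrl.camera_info("wrist");im=ctrl.get_image("wrist");cv2.imwrite("pics/w11.png",im);pickle.dump(ci,open("w11.pkl","wb"))
a=cv2.imread("pics/w1.png");
c1=cv2.resize(a[25:165,200:360],None,fx=4.5,fy=4.5,interpolation=2);cv2.imwrite("pics/c1.png",c1)
c2=cv2.resize(im[35:175,230:390],None,fx=4.5,fy=4.5,interpolation=2);cv2.imwrite("pics/c2.png",c2)
for im_,ox,oy,nm in((a,200,25,"w1"),(im,230,35,"w11")):
    g=cv2.cvtColor(im_,cv2.COLOR_BGR2GRAY)[:230]
    n,l,s,c=cv2.connectedComponentsWithStats((g<40).astype(np.uint8))
    C=pickle.load(open(nm+".pkl","rb"))
    for k in range(1,n):
        if s[k,4]>150: print(nm,s[k],c[k])
E
```

```text
w1 [ 285   34   44   50 1479] [306.23529412  58.44421907]
w11 [190   0  13  94 166] [196.1686747   44.65662651]
w11 [ 322   49   47   50 1531] [344.94448073  74.0202482 ]
```

View pics/c1.png

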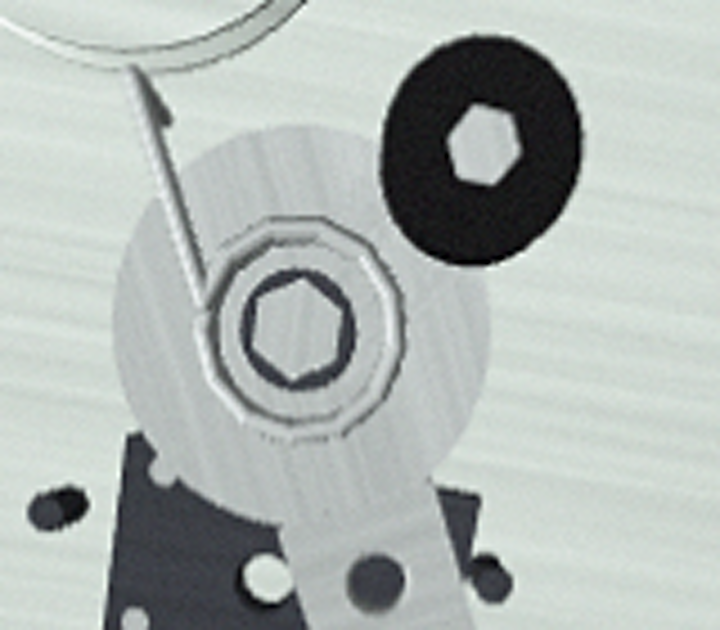

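View pics/c2.png

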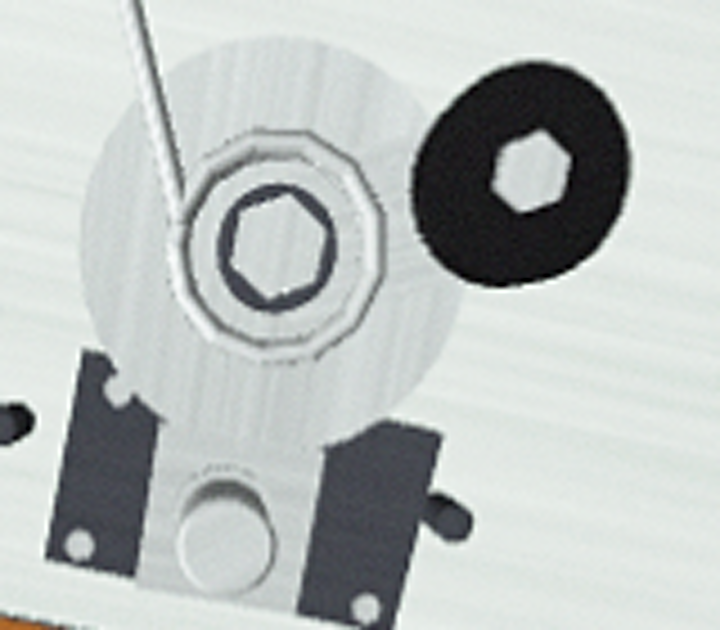

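```bash
python3 - <<'E'
from h import *
import pickle
c1=pickle.load(open("w1.pkl","rb"));c2=pickle.load(open("w11.pkl","rb"))
o1=lambda x,y:((x+.5)/4.5-.5+200,(y+.5)/4.5-.5+25)
o2=lambda x,y:((x+.5)/4.5-.5+230,(y+.5)/4.5-.5+35)
def ang(a,b):d=(b-a)[:2];return np.arctan2(d[1],d[0]),np.hypot(*d)
P1=px2w(c1,o1(298,329),.121);P2=px2w(c2,o2(277,248),.121);print(P1,P2)
for zi in(.127,):
    A=ang(P1,px2w(c1,o1(484,145),zi));B=ang(P2,px2w(c2,o2(532,171),zi));print(A,B,"turn",A[0]-B[0])
z=.098
L=lambda c,o,a,b:ang(px2w(c,o(*a),z),px2w(c,o(*b),z))[0]%6.2832
print("left edge",L(c1,o1,(283,527),(312,628))-L(c2,o2,(157,420),(136,575)))
print("right edge",L(c1,o1,(430,478),(475,628))-L(c2,o2,(325,445),(299,608)))
E
python3 - <<'E'
# brute: registration by rendering undistorted top-down ortho of wheel face
import sys;sys.path.insert(0,".")
import os;os.chdir(".")
from h import *
import pickle
def ortho(im,ci,P,N=240,s=.0004,z=.098):
    g=(np.arange(N)-N/2)*s;X,Y=np.meshgrid(g,g);W=np.c_[P[0]+X.ravel(),P[1]+Y.ravel(),np.full(X.size,z)]
    m=w2px(ci,W).reshape(N,N,2).astype(np.float32);return cv2.remap(cv2.cvtColor(im,cv2.COLOR_BGR2GRAY),m[...,0],m[...,1],cv2.INTER_LINEAR).astype(float)
a=ortho(cv2.imread("pics/w1.png"),pickle.load(open("w1.pkl","rb")),PIV);b=ortho(cv2.imread("pics/w11.png"),pickle.load(open("w11.pkl","rb")),PIV)
N=240;g=(np.arange(N)-N/2)*.4;rr=np.hypot(*np.meshgrid(g,g));X,Y=np.meshgrid(g,g)
m=(rr>22)&(rr<36)&(Y<8)&(X<12)  # plain face toward ear side
best=[]
for t in np.arange(.3,.6,.01):
    # rotate a clockwise (world, X right Y up numerically): dest->src
    for dx in range(-3,4):
        for dy in range(-3,4):
            c,s=np.cos(t),np.sin(t);xs=X*c-Y*s+dx*.4;ys=X*s+Y*c+dy*.4
            r=cv2.remap(a.astype(np.float32),(xs/.4+N/2).astype(np.float32),(ys/.4+N/2).astype(np.float32),1)
            best.append((np.corrcoef(r[m],b[m])[0,1],t,dx,dy))
best.sort(reverse=True);print(best[:6])
E
```

```text
[0.62646433 0.03871547 0.121     ] [0.62610147 0.03921025 0.121     ]
(np.float64(-0.8459971734867071), np.float64(0.04456958105556183)) (np.float64(-1.2662661192092521), np.float64(0.045046359690898326)) turn 0.42026894572254503
left edge 0.3748424023841008
right edge 0.4068251880226703
[(np.float64(0.9962509872655911), np.float64(0.4400000000000001), -1, 0), (np.float64(0.9959197510353365), np.float64(0.4300000000000001), 0, 1), (np.float64(0.9959065358374183), np.float64(0.4500000000000001), -2, -1), (np.float64(0.9951955112177382), np.float64(0.4200000000000001), 0, 1), (np.float64(0.9951851293227189), np.float64(0.46000000000000013), -3, -2), (np.float64(0.9949522368822483), np.float64(0.4300000000000001), -1, 0)]
```

```bash
python3 - <<'E'
from h import *
st();print(ctrl.close_job())
E
```

```text
t 25.7 p [0.5309 0.0453 0.2534] head -1.5341 zaxis [-2.e-04 -4.e-04 -1.e+00] F [-0.25  0.45  0.33] T [-0.01  0.11 -0.01] g 0.454
the job is handed in; nothing more can be done
None
```

The pin is seated in the ear and lock plate and holds the wheel back. I handed the job in at 25.7 s, with the gripper open and clear of everything.

**What I did:** I took the steel pin from the stand, put it through the ear's hole and turned the wheel to about 0.47 rad. There I lowered it into the locking hole, whose opening I had seen in the wrist camera. I pushed it down until the collar touched; at most about 8 N vertically showed on the wrist. I then eased the spring load onto the plate before letting go.

**Last checks:**
- **Pin:** it stands upright with the collar on the ear. Pushing further raised the force but gave no more travel, with the tool at the seated height (nose about 72 mm).
- **Other things on the desk:** the jar, glass muller, brush and knife look unmoved in the top picture.
- **Wheel turn:** my estimates disagree around the 0.40 rad needed.

| Method | Turn (rad) |
|---|---|
| Matching the pictures of the wheel face | 0.44 |
| Pin position | 0.43 |
| Idler pulley | 0.42 |
| Idler pulley, rougher crop | 0.40 |
| Ear edges | 0.37 and 0.41 |

I trust the first three. The clearances in the holes also put a locked wheel at 0.42 rad or more, so I left it there.

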